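# Set a washed sprocket to drain on the sloped rack of a parts washer

### The arm

A 6-joint arm with a two-finger parallel gripper is mounted at the origin on the work surface. World frame = base frame: x ahead of the robot, y to its left, z up, the work surface at z = 0. Lengths are in mm, angles in rad, forces in N, time in s.
With the tool pointing down it reaches from about 325 to 775 mm from the base axis. Payload 5.5 kg.
Tool frame: the origin (TCP) lies at the very end of the fingers, on their centre line; the grasp point (between the pads) lies 19 mm behind it; x points along the fingers, y is the direction in which the jaws open and shut, and the axes are right-handed (so a half turn about x gives the same grasp; the last joint's range is limited). The gripper opens to 88 mm and grips with 3 to 60 N. Pads are 20 mm wide; open, the fingers measure 115 mm over their backs; the gripper's body (75 mm by 178 mm) begins 61 mm behind the grasp point.
Start: joints at [-1.371, 0.091, 1.231, -0, 1.82, -0.057], TCP at [152.391, -580.339, 222.631] pointing down, gripper open.
Joint ranges: [-2.87, 2.87], [-0.86, 2.18], [0.17, 2.46], [-1.51, 4.65], [0.06, 2.69], [-2.65, 2.65]. Speed limits (rad/s): [2.57, 2.57, 3.01, 3.14, 3.14, 3.14].

### API

Orientations are given as a rotation vector (axis times angle).
In Python, from rig import read_state, snapshot, calibration, sign_off gives the robot as it stands.
- The arm moves only by the shell command python3 -m creep 'ROWS' [OPENING]. ROWS is JSON, a list of rows, each a list of 4 numbers: the shift along the tool's x, y, z in m, then the turn about the tool's x in rad. In form: [[tx, ty, tz, roll], ...]. A call has 1 to 12 rows; each row is the pose to reach, as a shift and turn from the pose commanded when the call began, along the tool's axes at that moment; what a row does not reach only later rows make up. A row lasts 1/8 s, in which the tool goes at most 62.5 mm and 10.7 degrees, less where a joint would pass 70% of its speed; a pose out of reach is approached as far as the arm can. A call with a gripper value outside its range is refused whole. OPENING is the finger opening in m, from 0 to 0.0878, set as the call begins (- or left out, the last holds). The fingers move at their own pace and stop on an object; the grip force is fixed at half the most. Time passes only in rows, so rows that repeat a pose let the fingers close. It gives the time, the measured TCP pose, the force and the opening at its end, in the units of the state.
- read_state(): the state, without advancing time (a new reading comes with each control period).
- snapshot(name): name is "side" or "top"; returns the picture (420x560x3 uint8, blue, green, red); there is no depth.
- calibration(name): a dict with "intrinsics" (3x3 intrinsics, pixels), "dist_coeffs" ([k1, k2, p1, p2, k3] as OpenCV has them; the pictures are not rectified), "cam_to_world" (4x4, takes a point from camera to world coordinates). Camera axes: x right, y down, z forward; pixel columns grow to the right and rows downward; lengths in mm; the calibration is good to about 2 mm. A picture is of the moment at which its call begins. calibration takes no time and is no camera call.
- sign_off(): hands the job in, once; it reports no verdict.
The state is a dict: "time_s": time; "joint_positions": joint angles; "joint_velocities": joint speeds; "joint_efforts": joint torques, N m; "ee_pos": TCP position; "tcp_rot": TCP orientation; "wrist_force": force on the tool from outside, world axes, zero at the start; "ft_torque": the same for the moment, N m; "width": finger opening in mm.
Only numpy, scipy, OpenCV 4.12 (cv2) and the standard library are available. Lean on these libraries where they do the work, as an engineer would, in place of code of your own. Each camera call takes 0.05 s, during which the arm holds its last target. There are 200 camera calls.

### The job

Lift the lid of the red parts washer right back until it rests on its stop, then lay the steel sprocket, hub up, on the two sloped rails inside to drain: flat on both rails, midway between them, its lower edge touching the lip at their foot. The rack was last left at an unknown height, so feel for it and set the sprocket down gently, neither dropping it nor ramming it; let go, leave the lid open and leave the other things on the shelf where they are.

Things in the scene. Friction and masses are not known exactly. Their poses are not given: they have to be found in the camera images.
- tub: Red sheet-metal parts washer, fixed to the shelf: a tub 180 (x) by 200 (y) mm with 6 mm walls and a sloping top, front wall (its -x side, turned roughly to the robot's left, towards the sprocket) 70 mm high, rear wall 120 mm. Origin: centre of its underside, on the shelf. x points from front to rear, z up.
- lid (a joint): Angle of the washer's lid, rad: 0 shut, 2.0 on its stop (then leaning back 9 degrees past upright). The hinge is free, with almost no friction: below about 1.84 (upright) the lid falls shut again, past it it falls back on its stop. The lid weighs 0.35 kg.
- lid_hinge (a point): Middle of the lid's hinge line, on the rear rim of the tub, 120 mm above the shelf; the line runs along the tub's y.
- lid_lip (a point): Middle of the lid's front edge (black strip), underside. The lid is a plate 204 mm wide, 217 mm from hinge line to this edge, 5 mm thick (11 mm at the strip), its underside in the plane of the hinge line to 1 mm. Shut, it slopes down to the front by 15.5 degrees; its last 30 mm overhang the front wall, the edge 62 mm above the shelf with nothing beneath, so a fingertip can go under and lift.
- cradle: Fixed slanted frame of the drain rack. x runs up the rails, 28 degrees above level, away from the tub's front; y as the tub's; z square to the rails, upwards. Origin: on the lip's up-slope face, midway between the rails, level with the rails' tops when the rack is at its lowest. The rack really stands 0 to 30 mm higher along this z: unknown, never in this reading, clamped.
- rail_ends (a point): Midway between the upper ends of the rails, at cradle x = 103 mm, z = 0 (rack at its lowest; it too leaves out the rack's unknown 0 to 30 mm). Two steel rails, each 8 mm wide and 8 mm thick, middles at cradle y = -22 and +22 mm, run from here down to the lip: a cross bar 6 mm thick (x), 84 mm long (y), standing 12 mm above the rails' tops. The rails' rubber bushes give 4 mm under 20 N.
- sprocket_mid (a point): Steel sprocket lying flat on the shelf, hub up, about 0.25 to 0.5 kg: toothed disc 84 mm across and 8 mm thick with a round hub 34 mm in diameter and 20 mm tall centred on top of it (28 mm in all). The point is on its axis, 14 mm above its underside; z is the axis, pointing to the hub. Lying against the lip its axis is at cradle x = 42 mm.
- mug: Bystander: white ceramic mug of bolts, 80 mm across, 90 mm high; origin at the centre of its underside.
- mirror: Bystander: round black mirror 100 mm across and 14 mm thick lying face up, its stem reaching 180 mm from the centre along its x; origin at the centre of the underside of the disc.
- bulb: Bystander: spare headlight bulb standing on its black base, 42 mm across the flange, 64 mm high; origin at the centre of its underside.
Mind the look-alikes: they are no part of the job. Leave any brown or purple look-alike of the part that bears sprocket_mid alone.

How it is judged (in metres and radians):
On the way:
1. the lid is open on its stop (value of joint lid above 1.93 rad), for 0.3 s.
At the end, for the whole second after the job is handed in: The lid is open on its stop (over 1.93 rad). The sprocket lies at rest on the rack, hub up, its axis within 5 degrees of square to the rails, within 12 mm of midway between them and its lower edge within 4.5 mm of the lip (value of joint lid above 1.93 rad and x of sprocket_mid in the frame of cradle between 0.038 and 0.0465 m and y of sprocket_mid in the frame of cradle between -0.012 and 0.012 m and angle between the z axis of sprocket_mid and the z axis of cradle, either way round below 0.09 rad and angle between sprocket_mid's own z axis and vertical below 0.9 rad and contact force between sprocket and cradle above 0.5 N and linear speed of sprocket below 0.01 m/s); the robot touches nothing.
It fails at once if the sprocket is dropped or let fall over (moving at over 0.2 m/s or 6 rad/s while no finger touches it) (contact force between the fingers and sprocket below 0.05 N and (linear speed of sprocket above 0.2 m/s or angular speed of sprocket above 6 rad/s)).
It fails at once if the sprocket is rammed onto the rack (over 45 N) (contact force between sprocket and cradle above 45 N).
It fails at once if a bystander is shifted by over 25 mm (distance of any of mug, mirror, bulb from where it was at the start of the episode above 0.025 m).
It fails at once if the bulb or the mug is tipped over (angle between any of bulb, mug's own z axis and vertical above 0.4 rad).
It also fails if it takes over 59 s, if anything falls off the work surface, if the arm or the gripper's body presses on something with over 40 N, if the wrist force passes 120 N, or if a joint passes its speed limit or range.

## Working session

There is one attempt and no reset: what is moved stays moved. The work goes in short steps, Python scripts to look and compute and a shell command to move; the robot and the scene stay as the last step left them, time stands still between calls to the robot, and variables do not carry over. Pictures are saved under pics/ and viewed, about 8 in all and at most 12, crops included, and the job is handed in when it is done.

```bash
mkdir -p pics; ls; python3 - <<'E'
from rig import *
import cv2
s=read_state();print({k:s[k] for k in('time_s','ee_pos','tcp_rot','wrist_force','width')})
for n in('side','top'):
    cv2.imwrite(f'pics/{n}0.png',cv2.resize(snapshot(n),None,fx=1.4,fy=1.4,interpolation=cv2.INTER_CUBIC))
    c=calibration(n);print(n,c)
E
```

```text
pics
{'time_s': 0.0, 'ee_pos': array([ 152.32713122, -580.03396253,  221.52807913]), 'tcp_rot': array([ 2.08527946,  0.27122326, -2.08549893]), 'wrist_force': array([-0.27390069, -0.09860121, -0.96373961]), 'width': 88.1308719911614}
side {'intrinsics': array([[489.50582363,   0.        , 262.55025975],
       [  0.        , 489.50582363, 208.6512724 ],
       [  0.        ,   0.        ,   1.        ]]), 'dist_coeffs': array([-0.05095364,  0.        ,  0.        ,  0.        ,  0.        ]), 'cam_to_world': array([[ 9.97216049e-01, -1.60229036e-02,  7.28245720e-02,
         4.73926061e+02],
       [-7.18159381e-02, -4.69187740e-01,  8.80173469e-01,
        -1.41021530e+03],
       [ 2.00654617e-02, -8.82953074e-01, -4.69032244e-01,
         8.73940054e+02],
       [ 0.00000000e+00,  0.00000000e+00,  0.00000000e+00,
         1.00000000e+00]])}
top {'intrinsics': array([[416.77170927,   0.        , 277.51992192],
       [  0.        , 416.77170927, 205.22818279],
       [  0.        ,   0.        ,   1.        ]]), 'dist_coeffs': array([-0.00173558,  0.        ,  0.        ,  0.        ,  0.        ]), 'cam_to_world': array([[ 1.42814864e-02, -9.81888234e-01,  1.88922036e-01,
         3.94992357e+02],
       [-9.99711872e-01, -1.76672263e-02, -1.62494021e-02,
        -5.16351211e+00],
       [ 1.92928251e-02, -1.88635536e-01, -9.81857638e-01,
         1.28185506e+03],
       [ 0.00000000e+00,  0.00000000e+00,  0.00000000e+00,
         1.00000000e+00]])}
```

View pics/side0.png

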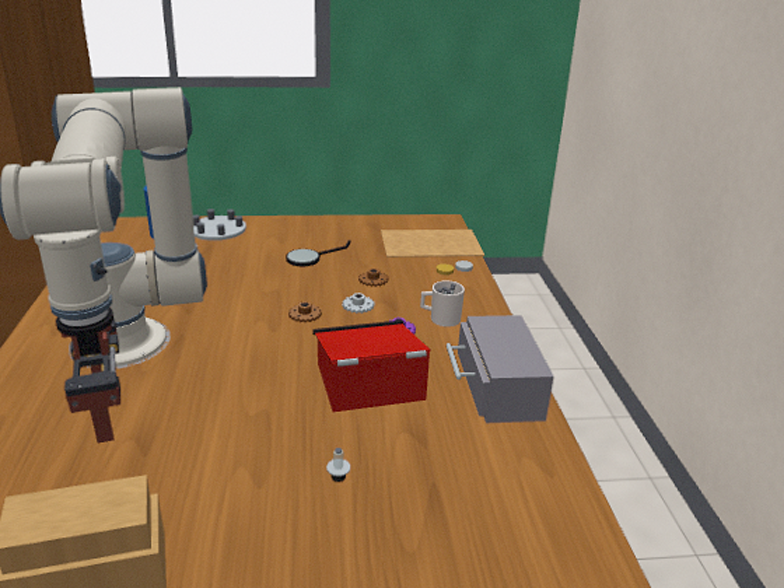

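View pics/top0.png

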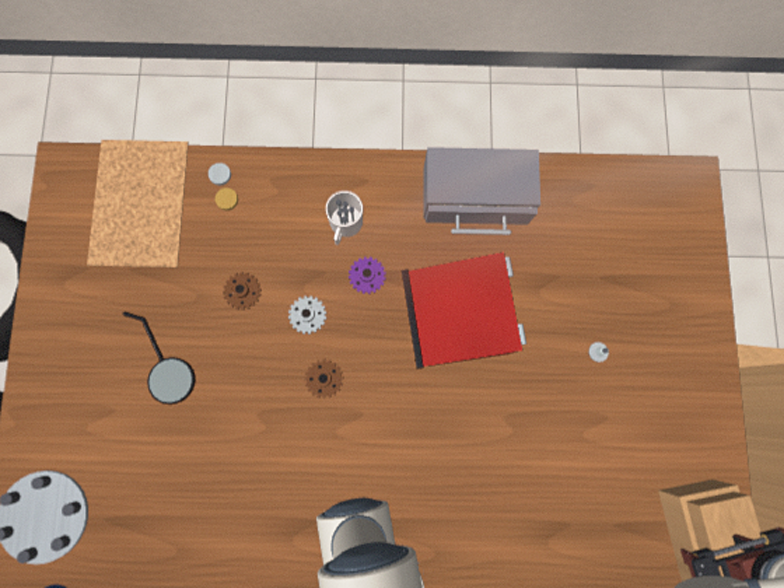

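Top view (at 1.4x): the steel sprocket is at (307,314), with look-alikes at (367,275), (324,379) and (242,290). The lid strip runs (407,270)-(419,367) and the hinge is at about (512,300). The bulb is at (598,352). I'll enlarge a crop.

```bash
cat > h.py <<'E'
from rig import *
import cv2, numpy as np
from scipy.spatial.transform import Rotation as R
def ray(n,p):
    c=calibration(n);K=np.array(c['intrinsics']);T=np.array(c['cam_to_world'])
    u=cv2.undistortPoints(np.array([[p]],float),K,np.array(c['dist_coeffs']))[0,0]
    return T[:3,3],T[:3,:3]@np.array([u[0],u[1],1])
def atz(n,p,z):
    o,d=ray(n,p);return o+d*(z-o[2])/d[2]
def proj(n,P):
    c=calibration(n);T=np.linalg.inv(np.array(c['cam_to_world']))
    P=np.atleast_2d(P).astype(float)
    return cv2.projectPoints(P,cv2.Rodrigues(T[:3,:3])[0],T[:3,3],np.array(c['intrinsics']),np.array(c['dist_coeffs']))[0][:,0]
def crop(n,x0,y0,x1,y1,f,name):
    im=snapshot(n)[y0:y1,x0:x1];cv2.imwrite(f'pics/{name}.png',cv2.resize(im,None,fx=f,fy=f,interpolation=cv2.INTER_CUBIC))
E
python3 - <<'E'
from h import *
crop('top',195,165,395,285,4,'t1')
E
```

```text
(no output)
```

View pics/t1.png

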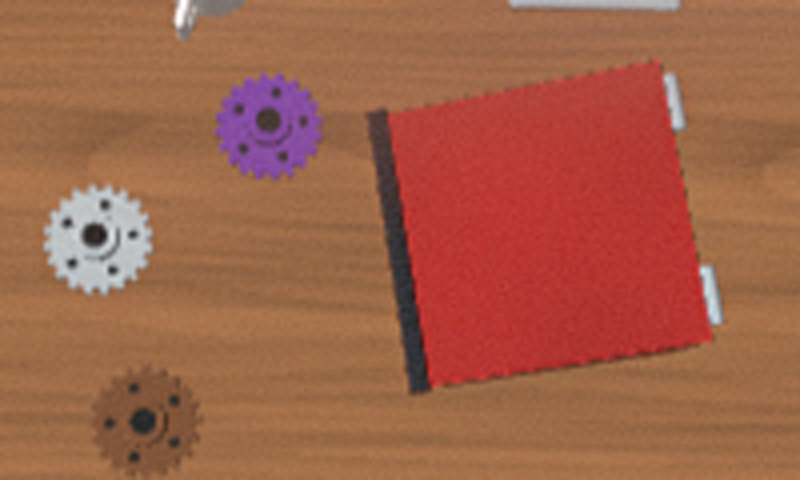

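```bash
cat >> h.py <<'E'
def c2f(u,x0,y0,f): return ((np.array(u,float)+.5)/f-.5)+[x0,y0]
E
python3 - <<'E'
from h import *
from scipy.optimize import least_squares
uv=c2f([(367,113),(411,393),(660,60),(712,341)],195,165,4)
a=np.radians(15.5)
# tub +y: image up/down tested both ways
for s in(1,-1):
    L=np.array([[-120.5,s*102,67],[-120.5,-s*102,67],[89,s*102,125],[89,-s*102,125]])
    f=lambda p:(proj('top',L@R.from_euler('z',p[2]).as_matrix().T+[p[0],p[1],0])-uv).ravel()
    for y0 in(-1.6,1.6):
        r=least_squares(f,[500,-170,y0]);print(s,r.x,r.cost,r.fun.round(1))
for z,p in((8,(98,239)),(0,(98,239)),(28,(95,236))): print('spr',z,atz('top',c2f(p,195,165,4),z))
print('purple',atz('top',c2f((269,126),195,165,4),8),'brown',atz('top',c2f((147,421),195,165,4),8))
print('mug',atz('top',(345/1.4,210/1.4),90),'bulb',atz('top',(598/1.4,352/1.4),20))
s=read_state();print(R.from_rotvec(s['tcp_rot']).as_matrix().round(3))
E
```

```text
1 [ 582.23000916 -187.10474572   -1.41148493] 0.9663195021602776 [ 0.2  1.  -0.3 -0.9 -0.1 -0.1  0.1  0.1]
1 [ 582.23000915 -187.10474564   -1.41148493] 0.9663195021603007 [ 0.2  1.  -0.3 -0.9 -0.1 -0.1  0.1  0.1]
-1 [ 578.86006722 -185.07637467   -2.39480397] 9848.305903018643 [ -8.   22.6  31.2 -91.8 -29.9  88.3   9.6 -30.7]
-1 [ 578.81083061 -185.03710872    3.88240593] 9848.305863292513 [ -7.9  22.3  31.5 -91.8 -30.2  88.3   9.6 -30.4]
spr 8 [576.87022566 152.6100112    8.        ]
spr 0 [578.01244584 153.60085249   0.        ]
spr 28 [576.26851014 152.49271182  28.        ]
purple [668.1724403  23.0409463   8.       ] brown [439.02822074 110.12709653   8.        ]
mug [790.4652247  70.2976461  90.       ] bulb [ 502.92363478 -483.11759916   20.        ]
[[-0.     0.254 -0.967]
 [ 0.001 -0.967 -0.254]
 [-1.    -0.001 -0.   ]]
```

Tub fit: centre (582,-187), yaw -1.4115, residual at most 1 px. Sprocket is at (577,153). The tool always points down, so I plan to grip the raised black strip across its width, with the jaws along tub x, and carry it round the arc. First I'll check the fit against the side view and move over the strip.

```bash
cat >> h.py <<'E'
TUB=np.array([582.2,-187.1]);YAW=-1.4115
def t2w(x,y,z): return np.array([TUB[0]+x*np.cos(YAW)-y*np.sin(YAW),TUB[1]+x*np.sin(YAW)+y*np.cos(YAW),z])
def togo(P,s=None):
    s=s or read_state();M=R.from_rotvec(s['tcp_rot']).as_matrix();return (M.T@(np.array(P)-s['ee_pos'])).round(1)
def intub(P): return (R.from_euler('z',-YAW).apply(np.array(P)-[*TUB,0])).round(1)
def st():
    s=read_state();print('t',round(s['time_s'],2),'tub',intub(s['ee_pos']),'w',s['ee_pos'].round(1),'F',s['wrist_force'].round(1),'M',np.array(s['ft_torque']).round(2),'wid',round(s['width'],1));return s
E
python3 - <<'E'
from h import *
P=[t2w(-119,102,64),t2w(-119,-102,64),t2w(89,102,125),t2w(89,-102,125),[576.9,152.6,8]]
print((proj('side',P)*1.4).round(0), togo(t2w(-115.5,0,160)))
E
```

```text
[[400. 325.]
 [313. 334.]
 [429. 350.]
 [330. 362.]
 [357. 303.]] [  62.4 -385.8 -526.8]
```

```bash
python3 -m creep '[[0,-0.03,-0.041,0.05],[0,-0.065,-0.09,0.098],[0,-0.1,-0.136,0.098],[0,-0.135,-0.184,0.098],[0,-0.17,-0.232,0.098],[0,-0.205,-0.28,0.098],[0,-0.24,-0.327,0.098],[0,-0.275,-0.375,0.098],[0,-0.31,-0.423,0.098],[0,-0.34,-0.464,0.098],[0,-0.37,-0.505,0.098],[0,-0.386,-0.5267,0.098]]' 0.035; python3 -c "
from h import *
s=st();print(togo(t2w(-115.5,0,90)),R.from_rotvec(s['tcp_rot']).as_matrix().round(3))"
```

```text
time_s: 1.65
ee_pos: [564.7, -70.9, 221.9]
tcp_rot: [2.137, 0.173, -2.139]
wrist_force: [-0.2, -0.3, 0.1]
width: 35.2
t 1.65 tub [-117.5    1.2  221.9] w [564.7 -70.9 221.9] F [-0.2 -0.3  0.1] M [ 0.01  0.02 -0.05] wid 35.2
[131.9   2.1   1.1] [[-0.001  0.16  -0.987]
 [ 0.001 -0.987 -0.16 ]
 [-1.    -0.001  0.001]]
```

```bash
python3 -m creep '[[0.04,0.002,0.001,0],[0.085,0.002,0.001,0],[0.12,0.002,0.001,0],[0.136,0.002,0.001,0],[0.136,0.002,0.001,0]]'; python3 -c "
from h import *
st();crop('side',190,190,340,300,5,'s1')"
```

```text
time_s: 2.28
ee_pos: [562.5, -75.3, 85.7]
tcp_rot: [2.137, 0.171, -2.141]
wrist_force: [-0.5, 0.8, -0.4]
width: 35.1
t 2.27 tub [-113.5   -1.7   85.7] w [562.5 -75.3  85.7] F [-0.5  0.8 -0.4] M [0.05 0.08 0.01] wid 35.1
```

View pics/s1.png

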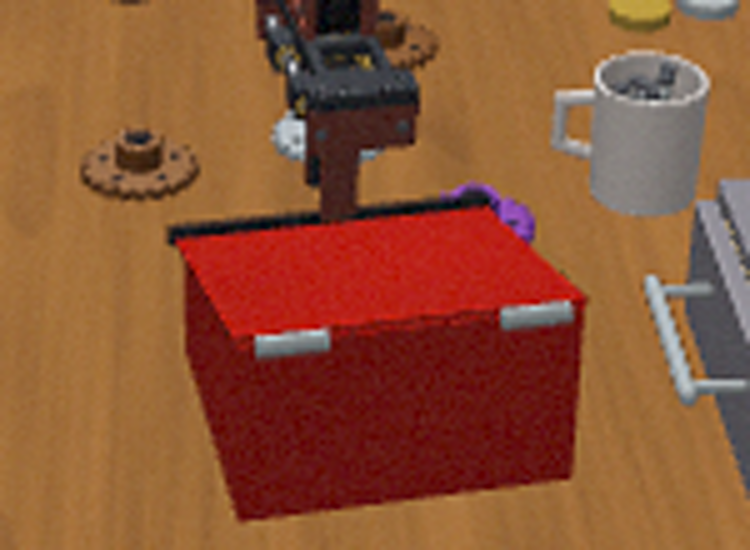

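The rear finger sits just above and behind the strip, and the front finger is in front of it. I'll narrow the jaws and feel down.

```bash
python3 -m creep '[[0,-0.002,0,0],[0,-0.002,0,0],[0.004,-0.002,0,0],[0.007,-0.002,0,0],[0.0085,-0.002,0,0],[0.01,-0.002,0,0]]' 0.024; python3 -c "
from h import *
st()"
```

```text
time_s: 3.08
ee_pos: [562.7, -73.4, 76.4]
tcp_rot: [2.138, 0.17, -2.139]
wrist_force: [0.0, -0.2, 0.8]
width: 23.9
t 3.08 tub [-115.4   -1.2   76.4] w [562.7 -73.4  76.4] F [ 0.  -0.2  0.8] M [ 0.    0.03 -0.01] wid 23.9
```

```bash
python3 -m creep '[[0.001,0,0,0],[0.002,0,0,0],[0.003,0,0,0]]' 0.020; python3 -m creep '[[0,0,0,0],[0,0,0,0],[0,0,0,0]]' 0.0; python3 -c "
from h import *
st()"
```

```text
time_s: 3.45
ee_pos: [562.9, -73.4, 74.1]
tcp_rot: [2.139, 0.17, -2.138]
wrist_force: [-2.2, 0.2, 4.9]
width: 20.0
time_s: 3.82
ee_pos: [564.1, -76.7, 76.2]
tcp_rot: [2.141, 0.161, -2.132]
wrist_force: [-1.4, -9.8, 7.7]
width: 1.7
t 3.83 tub [-111.9   -0.4   76.2] w [564.1 -76.7  76.2] F [-1.4 -9.8  7.7] M [-1.58  0.09  0.01] wid 1.7
```

The jaws slid off. The sloping strip and the 13 mm thick fingers rule out a pinch while the lid is shut. Instead I'll press the closed fingers against the lid's front edge and lift by friction; the geometry needs a friction coefficient above 0.22.

```bash
python3 -m creep '[[-0.03,0,0,0],[-0.03,-0.03,0,0],[0,-0.03,0,0],[0.029,-0.03,0,0],[0.029,-0.03,0,0]]' 0; python3 -c "
from h import *
st()"; python3 -m creep '[[0,0.004,0,0],[0,0.008,0,0],[0,0.011,0,0],[0,0.014,0,0],[0,0.014,0,0]]'; python3 -c "
from h import *
st()"
```

```text
time_s: 4.45
ee_pos: [556.1, -43.4, 41.6]
tcp_rot: [2.133, 0.172, -2.145]
wrist_force: [-0.2, -0.7, -0.2]
width: 0.4
t 4.45 tub [-146.    -3.    41.6] w [556.1 -43.4  41.6] F [-0.2 -0.7 -0.2] M [-0.02 -0.02 -0.05] wid 0.4
time_s: 5.08
ee_pos: [560.5, -55.5, 45.8]
tcp_rot: [2.141, 0.176, -2.139]
wrist_force: [-1.7, 8.2, 4.1]
width: 0.2
t 5.08 tub [-133.4   -0.5   45.8] w [560.5 -55.5  45.8] F [-1.7  8.2  4.1] M [ 1.26  0.28 -0.02] wid 0.2
```

```bash
python3 -m creep '[[0,0.003,0,0],[-0.0045,0.002,0,0],[-0.0093,0.001,0,0],[-0.0145,0,0,0],[-0.0205,-0.0006,0,0],[-0.03,-0.0015,0,0],[-0.0394,-0.0022,0,0],[-0.0394,-0.0022,0,0]]'; python3 -c "
from h import *
st();crop('side',160,160,360,310,4,'s2')"
```

```text
time_s: 6.08
ee_pos: [559.6, -50.6, 84.1]
tcp_rot: [2.14, 0.183, -2.141]
wrist_force: [0.2, 16.3, -1.9]
width: 0.6
t 6.08 tub [-138.3   -0.7   84.1] w [559.6 -50.6  84.1] F [ 0.2 16.3 -1.9] M [2.49 0.01 0.02] wid 0.6
```

View pics/s2.png

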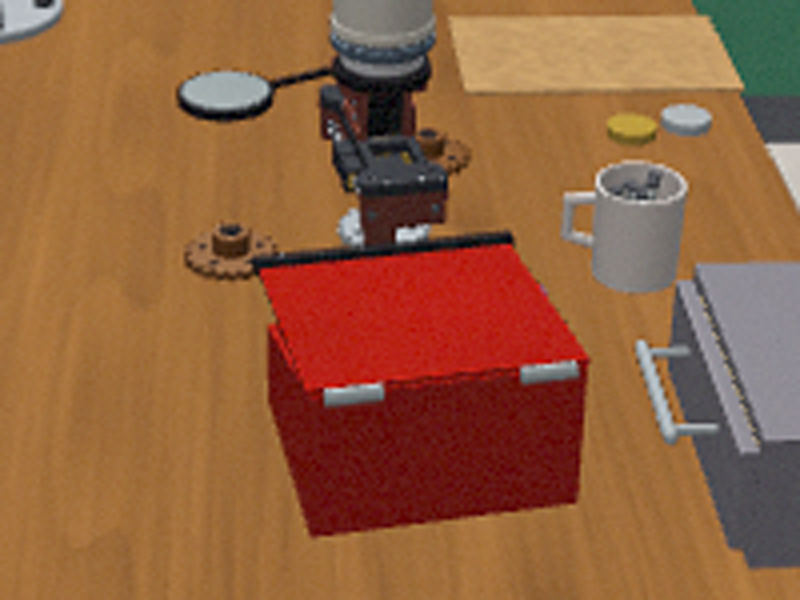

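The lid edge has risen, from crop y of about 235 relative to the tub, and the strip now stands clear of the front wall (256-513, 262-238). Continuing.

```bash
python3 -m creep '[[-0.0095,0,0,0],[-0.019,0.0002,0,0],[-0.0285,0.0004,0,0],[-0.0379,0.001,0,0],[-0.0473,0.0022,0,0],[-0.0567,0.0035,0,0],[-0.066,0.0053,0,0],[-0.0752,0.0076,0,0],[-0.0843,0.0102,0,0],[-0.0932,0.0133,0,0],[-0.102,0.0168,0,0],[-0.1107,0.0205,0,0]]'; python3 -c "
from h import *
st()"
```

```text
time_s: 7.62
ee_pos: [563.2, -72.1, 196.1]
tcp_rot: [2.141, 0.181, -2.138]
wrist_force: [-2.0, 11.6, 3.8]
width: 0.6
t 7.62 tub [-116.5   -0.6  196.1] w [563.2 -72.1 196.1] F [-2.  11.6  3.8] M [1.85 0.25 0.01] wid 0.6
```

```bash
python3 -m creep '[[-0.0085,0.0042,0,0],[-0.0168,0.0088,0,0],[-0.0328,0.0189,0,0],[-0.0478,0.0305,0,0],[-0.0615,0.0433,0,0],[-0.0735,0.0572,0,0],[-0.083,0.0722,0,0],[-0.091,0.0882,0,0],[-0.098,0.105,0,0],[-0.102,0.1225,0,0],[-0.105,0.1405,0,0],[-0.108,0.159,0,0]]'; python3 -c "
from h import *
st();crop('side',140,60,380,260,3.3,'s3')"
```

```text
time_s: 9.12
ee_pos: [588.4, -233.9, 302.5]
tcp_rot: [2.138, 0.17, -2.139]
wrist_force: [1.1, 0.1, -0.0]
width: 0.0
t 9.12 tub [ 47.2  -1.3 302.5] w [ 588.4 -233.9  302.5] F [ 1.1  0.1 -0. ] M [ 0.09 -0.03  0.01] wid 0.0
```

View pics/s3.png

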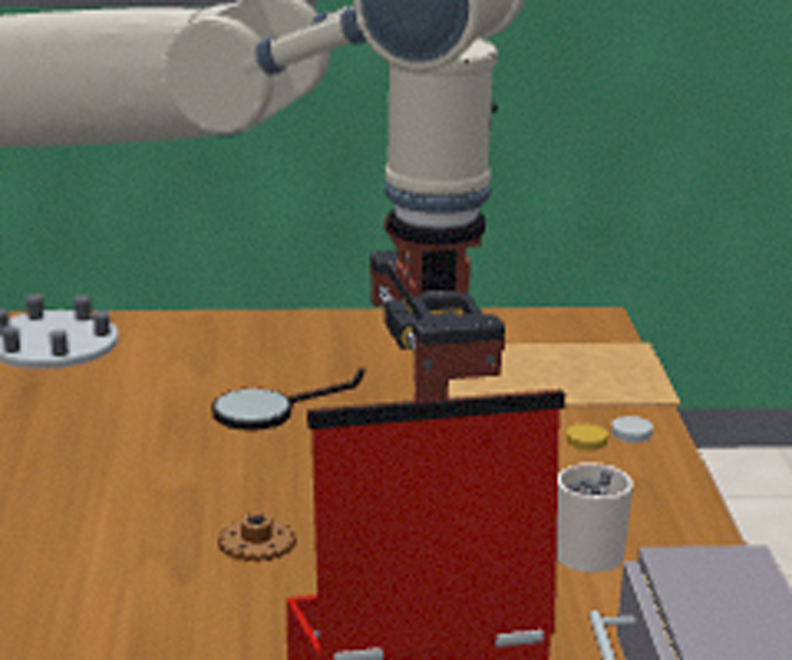

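The lid is about upright with the strip at (310-563, 412-400), and there is no contact force. I'll check its angle against projected models.

```bash
python3 -c "
from h import *
for f in (75,85,90,95,99):
    a=np.radians(f);P=[t2w(90-217*np.cos(a)+11*np.sin(a),s*102,120+217*np.sin(a)+11*np.cos(a)) for s in(-1,1)]
    print(f,((proj('side',P)-[140,60])*3.3).round(0).tolist())
cv2.imwrite('pics/x.png',snapshot('side'));st()
crop('top',260,130,440,265,4.4,'t2')
im=cv2.imread('pics/x.png')[60:260,140:380];cv2.imwrite('pics/x.png',im)
a=cv2.resize(im,None,fx=3.3,fy=3.3);b=cv2.imread('pics/s3.png')
d=cv2.absdiff(a[300:660,280:600],b[300:660,280:600]);print(d.mean(),d.max())"
```

```text
75 [[304.0, 405.0], [549.0, 385.0]]
85 [[312.0, 420.0], [564.0, 399.0]]
90 [[317.0, 430.0], [572.0, 409.0]]
95 [[321.0, 443.0], [579.0, 421.0]]
99 [[325.0, 455.0], [585.0, 433.0]]
t 9.22 tub [ 48.2  -1.6 301.9] w [ 588.2 -235.   301.9] F [ 0.   0.3 -0.3] M [0.08 0.   0.04] wid 0.5
4.973035300925926 169
```

View pics/t2.png

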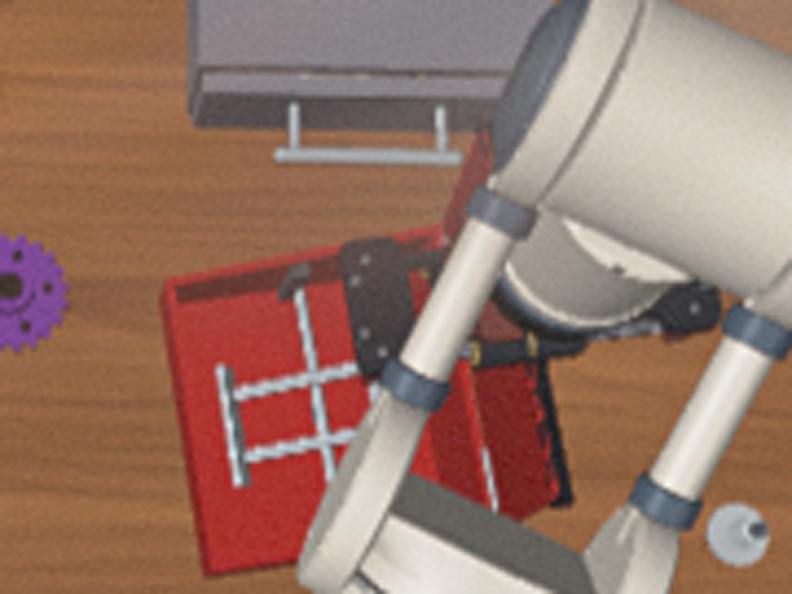

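The lid is near 85° and coasting. I'll push on past upright.

```bash
python3 -m creep '[[0,0.012,0,0],[0,0.024,0,0],[0,0.034,0,0],[0,0.043,0,0],[0,0.043,0,0]]'; python3 -c "
from h import *
st();im=snapshot('side')[60:260,140:380];cv2.imwrite('pics/s4.png',cv2.resize(im,None,fx=3.3,fy=3.3))"
```

```text
time_s: 9.9
ee_pos: [595.1, -275.9, 302.3]
tcp_rot: [2.139, 0.17, -2.14]
wrist_force: [0.5, 0.2, 0.2]
width: 0.2
t 9.9 tub [ 89.7  -1.4 302.3] w [ 595.1 -275.9  302.3] F [0.5 0.2 0.2] M [ 0.01 -0.05 -0.03] wid 0.2
```

View pics/s4.png

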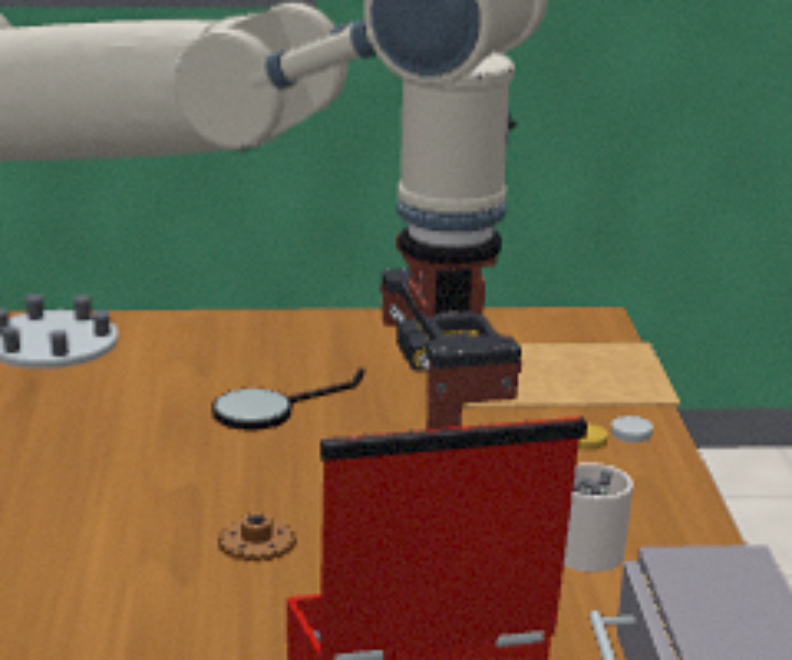

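The strip is at (322,447)-(585,425), which matches about 97-99°, so the lid is on its stop. Next I retreat to the sprocket, rolling 90° so the jaws end up along tub y.

```bash
python3 -c "
from h import *
s=st();print(togo([577,152.6,100]),s['joint_positions'].round(2))"
```

```text
t 9.95 tub [ 89.2  -1.3 302.5] w [ 595.1 -275.4  302.5] F [-0.3 -0.2  0.1] M [ 0.03  0.01 -0.02] wid 0.4
[ 202.6 -425.5  -49.7] [-0.49  0.29  0.87  0.    1.99  0.93]
```

```bash
python3 -m creep '[[0,-0.02,0,0],[0,-0.06,-0.005,-0.18],[0,-0.1,-0.01,-0.36],[0,-0.145,-0.016,-0.54],[0,-0.19,-0.022,-0.72],[0.02,-0.235,-0.028,-0.9],[0.05,-0.28,-0.034,-1.08],[0.085,-0.32,-0.038,-1.26],[0.12,-0.36,-0.043,-1.43],[0.15,-0.4,-0.047,-1.571],[0.175,-0.4255,-0.0497,-1.571],[0.19,-0.4255,-0.0497,-1.571]]' 0.06; python3 -c "
from h import *
s=st();print(togo([577,152.6,16]),s['joint_positions'].round(2))
crop('top',290,150,410,240,6.5,'t3')
crop('side',180,140,380,290,4,'s5')"
```

```text
time_s: 11.45
ee_pos: [575.9, 154.7, 111.2]
tcp_rot: [1.088, 1.283, -1.09]
wrist_force: [0.2, -0.6, -0.2]
width: 60.0
t 11.45 tub [-338.4   48.   111.2] w [575.9 154.7 111.2] F [ 0.2 -0.6 -0.2] M [-0.01 -0.14  0.01] wid 60.0
[95.2  1.   2.2] [0.21 0.09 1.43 0.   1.62 0.04]
```

View pics/t3.png

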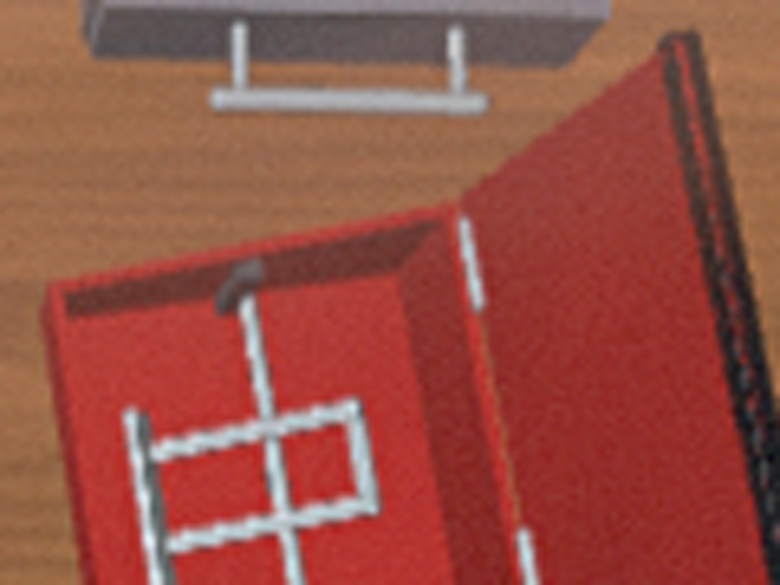

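The lid stands fully open and the rack is visible. Lip/rail junctions are near (152,452) and (167,545), and the rail upper ends near (355,405) and (375,508). I'll compute the rack position against its unknown height.

```bash
python3 -c "
from h import *
from scipy.optimize import least_squares
g=lambda p:c2f(p,290,150,6.5)
for z in (20,30,40,50,60,70):
    print(z,[intub(atz('top',g(p),z)).tolist() for p in((152,452),(167,545),(134,410))],[intub(atz('top',g(p),z+48)).tolist() for p in((357,405),(374,508))])
c,s=np.cos(np.radians(28)),np.sin(np.radians(28))
obs=np.array([g(p) for p in((152,452),(167,545),(359,408),(372,505))])
L=[(0,22),(0,-22),(103,22),(103,-22)]
f=lambda p:(proj('top',[t2w(p[0]+c*x,p[1]+y,p[2]+s*x) for x,y in L])-obs).ravel()
r=least_squares(f,[-60,0,40]);print(r.x,r.fun.round(1))
for z in(30,40,50,60):
    r=least_squares(lambda q:f([q[0],q[1],z]),[-60,0]);print(z,r.x,r.cost)
print(togo([577,152.6,16]))
"
```

```text
20 [[-48.8, 22.2, 20.0], [-48.9, -22.4, 20.0], [-54.0, 43.2, 20.0]] [[41.4, 23.6, 68.0], [40.8, -24.2, 68.0]]
30 [[-50.0, 20.8, 30.0], [-50.1, -23.5, 30.0], [-55.2, 41.7, 30.0]] [[39.4, 22.1, 78.0], [38.7, -25.3, 78.0]]
40 [[-51.3, 19.3, 40.0], [-51.4, -24.5, 40.0], [-56.4, 40.1, 40.0]] [[37.3, 20.6, 88.0], [36.7, -26.4, 88.0]]
50 [[-52.6, 17.9, 50.0], [-52.7, -25.6, 50.0], [-57.7, 38.5, 50.0]] [[35.2, 19.1, 98.0], [34.6, -27.5, 98.0]]
60 [[-53.8, 16.5, 60.0], [-53.9, -26.7, 60.0], [-58.9, 36.9, 60.0]] [[33.2, 17.6, 108.0], [32.6, -28.6, 108.0]]
70 [[-55.1, 15.1, 70.0], [-55.2, -27.7, 70.0], [-60.1, 35.3, 70.0]] [[31.1, 16.2, 118.0], [30.5, -29.7, 118.0]]
[-47.92402642   0.82001609  11.35204584] [-0.1  0.2 -0.1 -0.1 -0.2  0.2  0.4 -0.3]
30 [-51.05607382  -1.51874525] 0.31476892987806043
40 [-52.73594169  -2.77282099] 0.5188456201346668
50 [-54.41602672  -4.02683255] 0.8163889959511348
60 [-56.09633503  -5.28077972] 1.2120160996212155
[94.8  1.4  0. ]
```

```bash
python3 -m creep '[[0.03,0.001,0.001,0],[0.06,0.001,0.001,0],[0.085,0.001,0.001,0],[0.0955,0.001,0.001,0],[0.0955,0.001,0.001,0]]'; python3 -c "
from h import *
s=st()
crop('side',215,175,335,265,6.5,'s6')"; python3 -m creep '[[0,0,0,0],[0,0,0,0],[0,0,0,0]]' 0.0;python3 -c "
from h import *
s=st()"
```

```text
time_s: 12.18
ee_pos: [578.3, 151.3, 17.7]
tcp_rot: [1.092, 1.28, -1.092]
wrist_force: [0.5, 0.3, 0.3]
width: 59.9
t 12.18 tub [-334.8   49.9   17.7] w [578.3 151.3  17.7] F [0.5 0.3 0.3] M [-0.02 -0.16 -0.05] wid 59.9
time_s: 12.6
ee_pos: [578.2, 152.2, 17.8]
tcp_rot: [1.092, 1.28, -1.091]
wrist_force: [1.1, -0.4, 5.2]
width: 33.5
t 12.6 tub [-335.6   49.9   17.8] w [578.2 152.2  17.8] F [ 1.1 -0.4  5.2] M [ 0.08 -0.31  0.  ] wid 33.5
```

The jaws closed at 33.5 mm, which is the hub. I'll lift and carry it above the rack.

```bash
python3 -m creep '[[-0.01,0,0,0],[-0.04,0,0,0],[-0.08,0,0,0],[-0.12,0,0.01,0],[-0.15,-0.005,0.03,0],[-0.155,-0.011,0.07,0],[-0.155,-0.017,0.11,0],[-0.155,-0.023,0.15,0],[-0.155,-0.03,0.19,0],[-0.155,-0.036,0.23,0],[-0.155,-0.042,0.265,0],[-0.155,-0.047,0.295,0]]' ; python3 -m creep '[[0,-0.002,0.015,0],[0,-0.003,0.025,0],[0,-0.004,0.029,0],[0,-0.004,0.029,0],[0,-0.004,0.029,0]]'; python3 -c "
from h import *
s=st()
crop('top',260,150,420,270,5,'t4')"
```

```text
time_s: 14.1
ee_pos: [578.0, -148.0, 172.4]
tcp_rot: [1.092, 1.28, -1.092]
wrist_force: [-0.0, 0.4, -2.2]
width: 32.9
time_s: 14.72
ee_pos: [579.1, -175.2, 172.3]
tcp_rot: [1.091, 1.281, -1.09]
wrist_force: [-0.2, -0.1, -2.4]
width: 33.1
t 14.72 tub [-12.3  -1.2 172.3] w [ 579.1 -175.2  172.3] F [-0.2 -0.1 -2.4] M [-0.08 -0.08 -0.02] wid 33.1
```

View pics/t4.png

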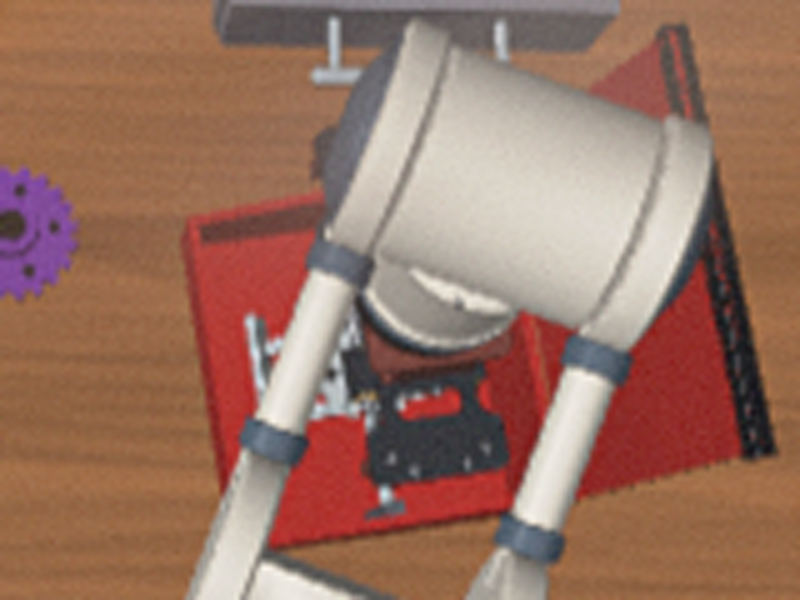

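The sprocket is held (about 2.4 N) over the rack and the lid is still open. I'll lower it and feel for contact.

```bash
python3 -m creep '[[0.02,0,0,0],[0.035,0,0,0],[0.045,0,0,0],[0.05,0,0,0]]'; for i in 1 2 3; do :; done; python3 -m creep '[[0.003,0,0,0],[0.006,0,0,0],[0.009,0,0,0]]' | grep -E "pos|force"; 
```

```text
time_s: 15.28
ee_pos: [578.5, -175.8, 120.8]
tcp_rot: [1.091, 1.282, -1.092]
wrist_force: [0.4, 0.3, -1.3]
width: 33.4
ee_pos: [579.2, -176.0, 113.6]
wrist_force: [0.5, -0.0, -2.2]
```

```bash
python3 -m creep '[[0.003,0,0,0],[0.006,0,0,0]]' | grep -E "pos|force"; python3 -m creep '[[0.003,0,0,0],[0.006,0,0,0]]' | grep -E "pos|force"
```

```text
ee_pos: [579.0, -175.9, 107.1]
wrist_force: [0.2, 0.1, -3.0]
ee_pos: [579.0, -175.9, 101.0]
wrist_force: [-0.8, -0.2, -3.4]
```

```bash
python3 -m creep '[[0.003,0,0,0],[0.006,0,0,0]]' | grep -E "pos|force"; python3 -m creep '[[0.003,0,0,0],[0.006,0,0,0]]' | grep -E "pos|force"
```

```text
ee_pos: [579.0, -175.9, 95.1]
wrist_force: [-0.3, 0.4, -2.3]
ee_pos: [579.0, -175.9, 89.0]
wrist_force: [0.2, 0.2, -1.5]
```

```bash
python3 -m creep '[[0.003,0,0,0],[0.006,0,0,0]]' | grep -E "pos|force"
```

```text
ee_pos: [579.0, -175.9, 83.0]
wrist_force: [0.2, 0.4, -2.9]
```

```bash
python3 -m creep '[[0.003,0,0,0],[0.006,0,0,0]]' | grep -E "pos|force"; python3 -m creep '[[0.003,0,0,0],[0.005,0,0,0]]' | grep -E "pos|force"
```

```text
ee_pos: [579.0, -175.8, 77.2]
wrist_force: [-0.9, 0.5, 1.0]
ee_pos: [579.3, -175.2, 73.0]
wrist_force: [-1.7, 5.0, 3.8]
```

```bash
python3 -m creep '[[0.003,0,0,0],[0.005,0,0,0]]' | grep -E "pos|force"
```

```text
ee_pos: [579.3, -174.8, 67.6]
wrist_force: [-1.4, 5.3, 3.0]
```

Contact came at TCP z of about 78, and the sprocket is now pivoting in the pads at a low, steady force. I'll keep lowering until it is flat, where the force should rise.

```bash
python3 -m creep '[[0.002,0,0,0],[0.004,0,0,0]]' | grep -E "pos|force"; python3 -m creep '[[0.001,0,0,0],[0.002,0,0,0]]' | grep -E "pos|force"
```

```text
ee_pos: [579.2, -174.8, 63.5]
wrist_force: [-1.5, 5.1, 3.7]
ee_pos: [579.2, -174.9, 61.4]
wrist_force: [-1.3, 6.3, 3.1]
```

```bash
python3 -m creep '[[0.001,0,0,0],[0.002,0,0,0]]' | grep -E "pos|force|width"
```

```text
ee_pos: [579.2, -175.1, 59.4]
wrist_force: [-0.4, 4.1, 2.1]
width: 33.0
```

```bash
python3 -m creep '[[0.001,0,0,0],[0.0015,0,0,0]]' | grep -E "pos|force"; python3 -m creep '[[0.001,0,0,0],[0.0015,0,0,0]]' | grep -E "pos|force|width"
```

```text
ee_pos: [579.2, -175.5, 57.8]
wrist_force: [-1.6, 4.4, 2.7]
ee_pos: [579.2, -175.8, 57.2]
wrist_force: [-2.5, 5.2, 7.3]
width: 33.1
```

```bash
python3 -m creep '[[0.001,0,0,0],[0.0015,0,0,0]]' | grep -E "pos|force"; python3 -m creep '[[0.001,0,-0.002,0],[0.002,0,-0.004,0],[0.003,0,-0.006,0]]' | grep -E "pos|force|width"
```

```text
ee_pos: [579.3, -176.1, 56.6]
wrist_force: [-4.2, 4.2, 9.1]
ee_pos: [579.7, -171.8, 54.9]
wrist_force: [-1.3, 0.4, 9.5]
width: 33.0
```

```bash
python3 -m creep '[[0.0008,0,-0.0015,0],[0.0015,0,-0.003,0]]' | grep -E "pos|force"; python3 -m creep '[[0.0005,0,-0.001,0],[0.001,0,-0.002,0]]' | grep -E "pos|force|width"
```

```text
ee_pos: [579.6, -170.1, 54.0]
wrist_force: [-1.0, -5.6, 12.7]
ee_pos: [579.6, -170.0, 54.1]
wrist_force: [-1.5, -9.4, 14.3]
width: 33.1
```

```bash
python3 -m creep '[[0.0005,0,-0.001,0],[0.001,0,-0.002,0]]' | grep -E "pos|force"; python3 -m creep '[[0.0005,0,-0.001,0],[0.001,0,-0.002,0]]' | grep -E "pos|force|width"
```

```text
ee_pos: [579.6, -169.8, 54.1]
wrist_force: [-1.8, -15.2, 15.5]
ee_pos: [579.6, -169.6, 54.1]
wrist_force: [-1.7, -19.5, 18.5]
width: 33.1
```

The lip stopped it: TCP y stalled at -170 while the force climbed. The heights fit a flat seat (z0 about 18-20 from both the first contact and the seating). I'll relax the push, check the force, then release.

```bash
python3 -m creep '[[-0.001,0,0.002,0],[-0.002,0,0.004,0],[-0.003,0,0.0045,0],[-0.003,0,0.0045,0]]' | grep -E "pos|force"
```

```text
ee_pos: [579.5, -169.9, 54.4]
wrist_force: [-0.3, -6.5, 10.2]
```

```bash
python3 -m creep '[[-0.001,0,0.001,0],[-0.0018,0,0.0012,0]]' | grep -E "pos|force"; python3 -m creep '[[0,0,0,0],[0,0,0,0],[0,0,0,0]]' 0.048 | grep -E "pos|force|wid"
```

```text
ee_pos: [579.4, -169.7, 54.9]
wrist_force: [2.4, -3.4, 5.8]
ee_pos: [577.5, -166.9, 52.0]
wrist_force: [-0.6, -0.2, 3.4]
width: 48.1
```

```bash
python3 -m creep '[[-0.003,0,0,0],[-0.006,0,0,0],[-0.01,0,0,0],[-0.02,0,0,0],[-0.04,0,0,0],[-0.07,0,0,0],[-0.11,0,0,0],[-0.15,0,0,0]]' 0.06 | grep -E "pos|force"; python3 -m creep '[[0,0,-0.04,0],[0,0,-0.08,0],[0,0,-0.12,0],[0,0,-0.16,0],[0,0,-0.2,0],[0,0,-0.24,0],[0,0,-0.26,0]]' | grep -E "pos|force"; python3 -c "
from h import *
crop('top',285,155,375,250,6,'t5');st()"
```

```text
ee_pos: [577.5, -166.7, 205.0]
wrist_force: [0.3, -0.0, 0.9]
ee_pos: [536.2, 91.6, 203.7]
wrist_force: [-0.4, 0.2, 0.3]
t 23.57 tub [-283.9   -1.2  203.5] w [536.   93.  203.5] F [-0.7  1.5 -0.6] M [-0.03 -0.1   0.01] wid 60.2
```

View pics/t5.png

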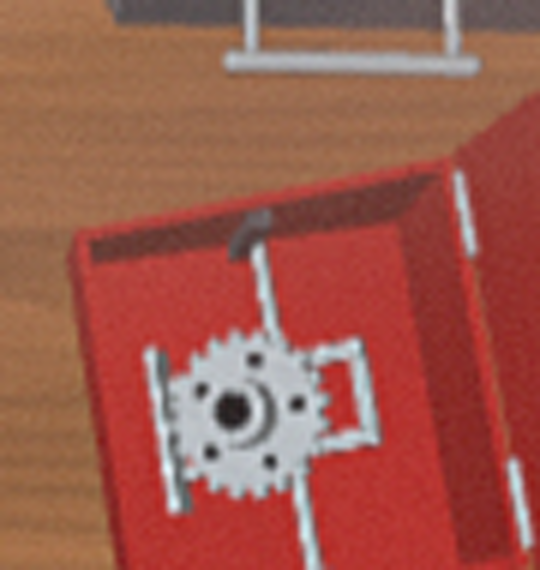

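The sprocket lies hub up on both rails with its left edge at the lip bar (about x=170). Its centre (248,414) falls on the rack's midline. I'll check tilt and lip distance by projecting a model outline.

```bash
python3 -c "
from h import *
from scipy.optimize import least_squares
g=lambda p:(np.array(p,float)+.5)/6-.5+[285,155]
f6=lambda uv:((uv-[285,155])+.5)*6-.5
c,s=np.cos(np.radians(28)),np.sin(np.radians(28))
def C(x0,y0,z0,x,y,z): return t2w(x0+c*x-s*z,y0+y,z0+s*x+c*z)
# fit cradle from lip bar ends (centre of top: x=-3,z=12) and end bar, z0 fixed
obs=np.array([g(p) for p in((153,350),(178,510),(357,342),(374,440))])
for z0 in (14,18,22,30):
    P=lambda q:[C(*q,z0,-3,42,12),C(*q,z0,-3,-42,12),C(*q,z0,101,22,0),C(*q,z0,101,-22,0)]
    r=least_squares(lambda q:(proj('top',P(q))-obs).ravel(),[-49,0]);q=r.x
    a=np.linspace(0,2*np.pi,181)
    for x,th in((42,0),(46,0),(50,0),(50,-12)):
        k=np.radians(th);ring=f6(proj('top',[C(*q,z0,x+42*np.cos(t)*np.cos(k),42*np.sin(t),8+42*np.cos(t)*np.sin(k)) for t in a]))
        print(z0,q.round(1),round(r.cost,2),x,th,'ext',ring.min(0).round(0),ring.max(0).round(0),'hub top',f6(proj('top',[C(*q,z0,x-28*np.sin(k),0,28)]))[0].round(0))
"
```

```text
14 [-47.2   0.7] 0.95 42 0 ext [172. 330.] [330. 497.] hub top [236. 410.]
14 [-47.2   0.7] 0.95 46 0 ext [179. 328.] [338. 495.] hub top [243. 409.]
14 [-47.2   0.7] 0.95 50 0 ext [186. 326.] [345. 494.] hub top [251. 407.]
14 [-47.2   0.7] 0.95 50 -12 ext [182. 327.] [349. 494.] hub top [262. 405.]
18 [-47.9   0.2] 0.96 42 0 ext [171. 329.] [330. 497.] hub top [236. 410.]
18 [-47.9   0.2] 0.96 46 0 ext [179. 328.] [338. 496.] hub top [243. 409.]
18 [-47.9   0.2] 0.96 50 0 ext [186. 326.] [346. 494.] hub top [251. 407.]
18 [-47.9   0.2] 0.96 50 -12 ext [181. 326.] [349. 494.] hub top [262. 405.]
22 [-48.5  -0.3] 0.98 42 0 ext [171. 329.] [330. 497.] hub top [236. 410.]
22 [-48.5  -0.3] 0.98 46 0 ext [178. 327.] [338. 496.] hub top [243. 409.]
22 [-48.5  -0.3] 0.98 50 0 ext [186. 326.] [346. 494.] hub top [251. 407.]
22 [-48.5  -0.3] 0.98 50 -12 ext [181. 326.] [350. 494.] hub top [262. 405.]
30 [-49.9  -1.3] 1.09 42 0 ext [171. 329.] [331. 498.] hub top [235. 410.]
30 [-49.9  -1.3] 1.09 46 0 ext [178. 327.] [339. 496.] hub top [243. 409.]
30 [-49.9  -1.3] 1.09 50 0 ext [185. 325.] [346. 495.] hub top [251. 407.]
30 [-49.9  -1.3] 1.09 50 -12 ext [181. 326.] [350. 495.] hub top [262. 405.]
```

The outline (168-328, 330-497) and hub (235,411) match the seated model: x = 42 mm, flat, hub at (236,410). Handing in.

```bash
python3 -c "
from h import *
st();sign_off()"
```

```text
t 23.57 tub [-283.9   -1.2  203.5] w [536.   93.  203.5] F [-0.7  1.5 -0.6] M [-0.03 -0.1   0.01] wid 60.2
the job is handed in; nothing more can be done
```

The lid is open on its stop and the sprocket lies hub up on both rails against the lip. I signed off at 23.6 s with the gripper clear; sign-off gives no verdict.

- **Lid:** My first try, pinching the black strip, slipped off. I then pressed the closed fingers on the lid's front edge, lifted it by friction and pushed it past upright. The picture after the push put it at about 97–99°, and later pictures still show it open.
- **Sprocket:** I gripped it by the hub, so it could swivel in the pads. The rack was felt at about 78 mm tool height. I lowered the sprocket gently until it lay flat, slid it down to the lip and let go. The highest wrist force while placing it was about 27 N.
- **Last check:** In the final top view, the outline and hub match the model of a flat sprocket at cradle x of 42 mm to within about 3 crop pixels (roughly 1.5 mm). It is centred between the rails to within about 1 mm.
- **Disagreement:** The tool position at lip contact was about 5 mm farther up the slope than my first vision estimate. The final picture supports it being seated at the lip.
- **Not measured:** I did not re-measure the mug, mirror and bulb at the end. The arm's paths stayed clear of them.

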